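# Open the dial lock of a tile case and present its shackle

### The job

The case of restored tiles is shut by a dial lock. Grip the dial lightly (never more than 60 N) and turn it clockwise, seen from above, past its clicks until its pointed nose faces the shackle and the dial drops into the open notch; leave it there, then draw the U-shaped shackle straight up out of the lock and the hasp. Finish while holding the shackle in the gripper, still and upright with its bow on top, with the bow at least 20 cm above the bench: do not put it down or let go, and leave the jar, the loose tile piece and the spatula where they are.

Things in the scene. Friction and masses are not known exactly. Their poses are not given: they have to be found in the camera images.
- tile_case: Fixed tile case, dark steel lock housing on the robot's side. Origin on the bench under the housing's middle; x points from the housing over the case, z up. Housing 76 (x) x 224 (y) mm, top 55 mm up. Dial axis at x 0, y +55 mm; shackle middle at x 0, y -60 mm. Wooden case with clear lid, 300 mm wide, 55 mm high, from x 44 to 304 mm. Steel hasp strap round the shackle, its top 59 mm up.
- dial_grip (a point): Grip point of the aluminium dial, on its upright axis 85 mm above the bench; turns with it. A bar 12 mm wide stands on a 60 mm disc (disc top 62 mm, bar top 94 mm above the bench) and runs along this point's y axis, from a square end 26 mm out at +y to a pointed nose 30 mm out at -y.
- dial (a joint): Dial angle, rad, growing anticlockwise from above (yaw of dial_grip relative to the case). 0: nose along the case's -y, at the shackle, dial in the deep open notch. Starts at 0.7 to 1.4: turn it clockwise. Shallow clicks (about 0.1 N m) at 0.52, 0.87, 1.22; the deep notch at 0 pulls it in from about 0.2 rad and holds it firmly. It stays in a notch when released. Stop at -0.3.
- bolt (a joint): Slide of the hidden sprung bolt inside the housing, m: 0 to 0.003 while it locks the shackle, about 0.008 when it has snapped into the deep notch and the shackle is free.
- shackle_grip (a point): Middle of the straight top of the shackle, a loose U of 12 mm round steel bar, about 0.25 kg; top runs 28 mm along this point's y (the case's y at first), z up. Two legs 44 mm apart reach 84 mm below this point. At first this point is 90 mm above the bench, legs in holes with 1 mm play. With the bolt drawn it slides up freely; the legs are out after 53 mm. Locked, it stops after 4 mm.
- jar: Loose amber jar, 56 mm diameter, 75 mm high, standing left (case's +y) of the lock; to be left alone. Origin at the centre of its underside.
- tile_piece: Loose blue-glazed tile fragment, about 80 x 60 x 11 mm, lying right (case's -y) of the lock; to be left alone. Origin near the centre of its underside.
- spatula: Loose steel spatula, 190 mm long, lying between lock and robot; to be left alone. Origin under its middle.
Not all that is in view belongs to the job. Leave any green look-alike of the part that bears shackle_grip alone.

How it is judged:
By the outcome, as a careful person would: the job done as asked, in the order asked, and still so for the second after the job is handed in, while the arm keeps its last pose, push and grip.
It also fails if it takes over 48 s, if anything falls off the work surface, if the arm or the gripper's body presses on something with over 40 N, if the wrist force passes 120 N, or if a joint passes its speed limit or range.

### The arm

A 6-joint arm with a two-finger parallel gripper is mounted at the origin on the work surface. World frame = base frame: x ahead of the robot, y to its left, z up, the work surface at z = 0. Lengths are in mm, angles in rad, forces in N, time in s.
With the tool pointing down it reaches from about 350 to 975 mm from the base axis. Payload 7.1 kg.
Tool frame: the origin (TCP) lies at the very end of the fingers, on their centre line; the grasp point (between the pads) lies 19 mm behind it; z points along the fingers, y is the direction in which the jaws open and shut (so a half turn about z gives the same grasp; the last joint's range is limited). The gripper opens to 88 mm and grips with 3 to 60 N. Pads are 20 mm wide; open, the fingers measure 115 mm over their backs; the gripper's body (75 mm by 178 mm) begins 61 mm behind the grasp point.
Start: joints at [1.265, 0.423, 1.63, -0, 1.089, -0.019], TCP at [176.771, 599.464, 222.675] pointing down, gripper open.
Joint ranges: [-3, 3], [-0.9, 2.11], [0.09, 2.58], [-1.31, 4.45], [0.11, 2.69], [-2.54, 2.54]. Speed limits (rad/s): [2.39, 2.39, 3.01, 3.14, 3.14, 3.14].

### API

Orientations are given as a rotation vector (axis times angle).
In Python, from workcell import * gives the robot as it stands.
- The arm moves only by the tool play_rows, never from a script. Its argument "plan" is text: rows parted by semicolons, each of 7 numbers parted by spaces: the finger opening in cm, from 0 to 8.78, then the shift along the tool's x, y, z in cm, then the turn, a rotation vector about the tool's x, y, z in degrees. A call has 1 to 20 rows; each row shifts and turns the commanded pose from where the row before left it, along the tool's axes as they then stand; what a row does not reach is not made up. A row lasts 1/8 s, in which the tool goes at most 62.5 mm and 10.7 degrees, less where a joint would pass 70% of its speed; a pose out of reach is approached as far as the arm can. A call is refused whole if a number of a shift passes 6.25 or a number of a turn 10.7, either way. A call with a gripper value outside its range is refused whole. The fingers move at their own pace and stop on an object; the grip force is fixed at half the most. Time passes only in rows, so rows that do not move let the fingers close. It gives the time, the measured TCP pose, the force and the opening at its end, in the units of the state.
- get_obs(): the state, without advancing time (a new reading comes with each control period).
- get_image(name): name is "scene" or "top" or "wrist"; returns a dict with "pixels" (400x640x3 uint8, red, green, blue), "range_z" (400x640 float32, mm along the optical axis (not along the pixel's ray), 0 where there is no reading), "fx", "fy", "cx", "cy" (pixels), "distortion" ([k1, k2, p1, p2, k3] as OpenCV has them; the pictures are not rectified), "eye" and "attitude" of the camera in the world. Camera axes: x right, y down, z forward; pixel columns grow to the right and rows downward; lengths in mm; the calibration is good to about 2 mm. A picture is of the moment at which its call begins.
- close_job(): hands the job in, once; it reports no verdict.
The state is a dict: "t": time; "qpos": joint angles; "qvel": joint speeds; "joint_torque": joint torques, N m; "ee_pos": TCP position; "orientation": TCP orientation; "ft_force": force on the tool from outside, world axes, zero at the start; "moment": the same for the moment, N m; "width": finger opening in mm.
Only numpy, scipy, OpenCV 4.12 (cv2) and the standard library are available. Lean on these libraries where they do the work, as an engineer would, in place of code of your own. Each camera call takes 0.05 s, during which the arm holds its last target. There are 200 camera calls.

## Working session

There is one attempt and no reset: what is moved stays moved. The work goes in short steps, Python scripts to look and compute and a tool call to move; the robot and the scene stay as the last step left them, time stands still between calls to the robot, and variables do not carry over. Pictures are saved under pics/ and viewed, about 8 in all and at most 12, crops included, and the job is handed in when it is done.

Besides the shell and the picture viewer there is one more tool, called by a JSON object that holds its "op" and its "data". play_rows: Moves the arm, as the interface text tells. Its arguments: {"type":"object","properties":{"plan":{"type":"string"}},"required":["plan"]}

```bash
mkdir -p pics; ls
cat > h.py <<'E'
from workcell import *
import numpy as np, cv2
from scipy.spatial.transform import Rotation as R
def Rm(a):
    a=np.array(a,float)
    return a if a.shape==(3,3) else (R.from_rotvec(a).as_matrix() if a.size==3 else R.from_quat(a).as_matrix())
def K(im): return np.array([[im['fx'],0,im['cx']],[0,im['fy'],im['cy']],[0,0,1.]])
def rays(im,uv):
    p=cv2.undistortPoints(np.array(uv,float).reshape(-1,1,2),K(im),np.array(im['distortion'],float)).reshape(-1,2)
    return np.c_[p,np.ones(len(p))]
def onplane(im,uv,z):
    d=rays(im,uv)@Rm(im['attitude']).T; e=np.array(im['eye'],float)
    return e+d*((z-e[2])/d[:,2])[:,None]
def depthpts(im,uv):
    uv=np.array(uv,int).reshape(-1,2); r=im['range_z'][uv[:,1],uv[:,0]]
    return np.array(im['eye'])+(rays(im,uv)*r[:,None])@Rm(im['attitude']).T
def save(im,n,crop=None):
    p=im['pixels'][:,:,::-1]
    cv2.imwrite('pics/'+n,p)
E
python3 - <<'E'
from h import *
print(get_obs())
for n in ['scene','top','wrist']:
    im=get_image(n); save(im,n+'0.png'); print(n,im['eye'],im['attitude'],im['fx'],im['distortion'])
    np.savez('pics/%s0.npz'%n,**im)
E
```

```text
pics
{'t': 0.0, 'qpos': array([ 1.26502133e+00,  4.23893999e-01,  1.63069141e+00,  2.06316400e-05,
        1.08860623e+00, -1.90158349e-02]), 'qvel': array([ 7.24398497e-04,  1.76594458e-04, -7.66452859e-05, -2.27918580e-04,
       -1.00872543e-03,  1.58600298e-03]), 'joint_torque': array([-1.89442013e-03, -5.44635057e+01, -2.73670095e+01,  6.43750001e-02,
        2.26214557e-02, -1.35433875e-04]), 'ee_pos': array([176.58691049, 598.94367416, 221.86796048]), 'orientation': array([-4.48873726e-01, -3.10907913e+00,  2.47378032e-03]), 'ft_force': array([0.07176436, 0.31757847, 0.79690282]), 'moment': array([ 0.01577416, -0.04621569, -0.00442603]), 'width': 87.89960535098449}
scene [1153.73136053  363.70600756  564.40572382] [-1.23071407 -2.06328102  1.09576446] 436.9914030720968 [-0.01452794  0.          0.          0.          0.        ]
top [392.63632517  21.23813855 884.34718164] [-2.13947072  2.14254252 -0.1053306 ] 422.641548400994 [-0.08712639  0.          0.          0.          0.        ]
wrist [ 96.92639768 622.88954447 384.05479836] [2.30985223 1.72697752 0.26516906] 321.77269482466477 [-0.00015442  0.          0.          0.          0.        ]
```

View pics/top0.png

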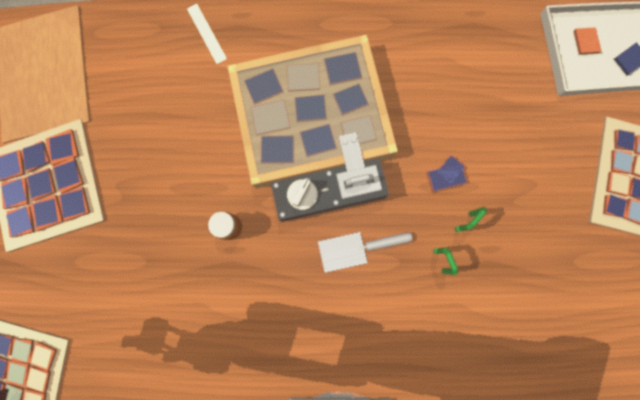

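View pics/scene0.png

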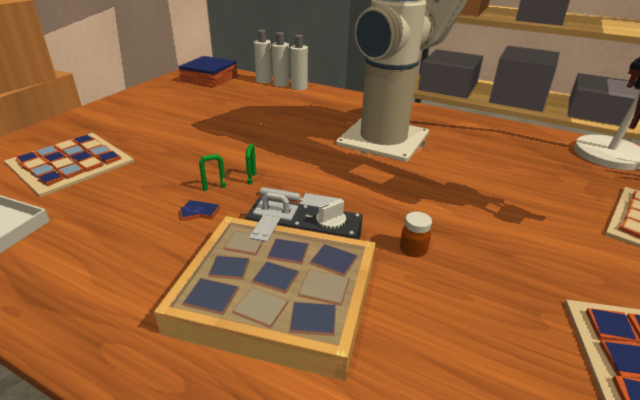

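The top view shows the dial at about (302,193), the shackle at (358,181), the housing corners near (274,183), (282,220) and (385,196), the jar at (222,225), the spatula from (320,250) to (410,238), and green decoys at (450,260) and (472,220). The scene view agrees.

Run:
```python
from h import *
im=dict(np.load('pics/top0.npz'))
uv=[(302,193),(358,181),(222,225),(450,260)]
print(depthpts(im,uv).round(0)); 
print(onplane(im,[(302,193),(358,181)],90).round(0))
vv,uu=np.mgrid[150:225,268:392]
px=im['pixels'][150:225,268:392].astype(int)
P=depthpts(im,np.c_[uu.ravel(),vv.ravel()])
z=P[:,2].reshape(px.shape[:2])
m=((px.max(2)<80)&(abs(z-55)<6)).astype(np.uint8)
# include everything steel-ish: dark mask hull
n,l,s,_=cv2.connectedComponentsWithStats(m); k=1+np.argmax(s[1:,4]); print(s)
pts=np.argwhere(l==k)[:,::-1]+[268,150]
W=onplane(im,pts,55)[:,:2].astype(np.float32)
print(cv2.minAreaRect(W), cv2.boxPoints(cv2.minAreaRect(W)), np.median(z[l==k]))
w=get_obs(); o=Rm(w['orientation']); print(o.round(3))
wi=dict(np.load('pics/wrist0.npz')); print(Rm(wi['attitude']).round(3)); print('cam in tool',o.T@(wi['eye']-w['ee_pos']), (o.T@Rm(wi['attitude'])).round(3))
c=im['pixels'][140:240,250:410,::-1]; cv2.imwrite('pics/topc.png',cv2.resize(c,None,fx=5,fy=5,interpolation=cv2.INTER_CUBIC))
```

```text
[[ 513.   71.   96.]
 [ 536.  -35.   96.]
 [ 454.  227.   77.]
 [ 387. -206.   89.]]
[[514.  72.  90.]
 [537. -35.  90.]]
[[   0    0  124   75 9296]
 [  48   32    2    2    2]
 [  50   34    1    1    1]
 [  52   34    1    1    1]]
((540.59326171875, 44.957298278808594), (2.8318369388580322, 0.0), 135.2862548828125) [[541.5995    43.96111 ]
 [541.5995    43.96111 ]
 [539.58704   45.953487]
 [539.58704   45.953487]] 57.35886397040417
[[-0.959  0.283 -0.   ]
 [ 0.283  0.959 -0.001]
 [ 0.    -0.001 -1.   ]]
[[ 0.283  0.915  0.289]
 [ 0.959 -0.27  -0.086]
 [-0.001  0.301 -0.954]]
cam in tool [ 8.32009995e+01  1.25593064e-01 -1.62003702e+02] [[-0.    -0.954 -0.301]
 [ 1.    -0.     0.   ]
 [-0.    -0.301  0.954]]
```

View pics/topc.png

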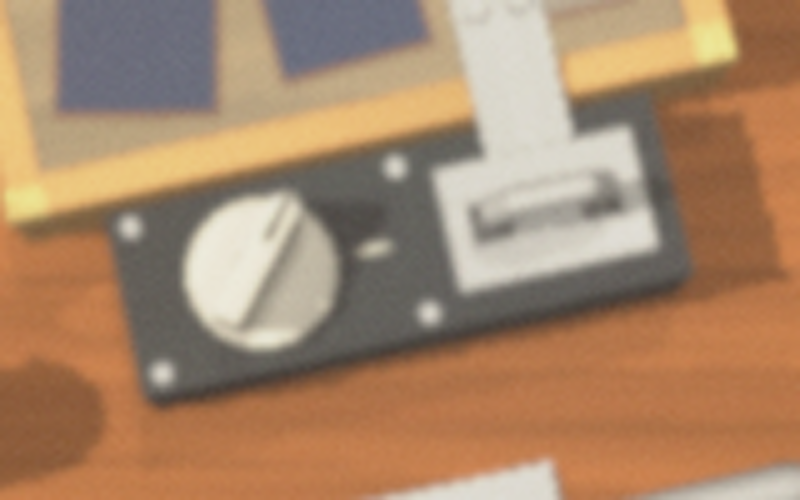

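The nose points towards about the case's +x, at the upper right. The bar runs from the tail at crop (225,325) to the nose at (290,190), so the dial angle is about 0.9 rad. The case is yawed by about 12°. I'll move the wrist camera over the lock next.

{"op": "play_rows", "data": {"plan": "8.78 -4.3 -4.03 0.2 0 0 0;8.78 -4.3 -4.03 0.2 0 0 0;8.78 -4.3 -4.03 0.2 0 0 0;8.78 -4.3 -4.03 0.2 0 0 0;8.78 -4.3 -4.03 0.2 0 0 0;8.78 -4.3 -4.03 0.2 0 0 0;8.78 -4.3 -4.03 0.2 0 0 0;8.78 -4.3 -4.03 0.2 0 0 0;8.78 -4.3 -4.03 0.2 0 0 0;8.78 -4.3 -4.03 0.2 0 0 0;8.78 -4.3 -4.03 0.2 0 0 0;8.78 0 0 0 0 0 0;8.78 0 0 0 0 0 0"}}

```text
t: 1.78
ee_pos: [504.4, 40.5, 200.3]
orientation: [-0.45, -3.108, -0.0]
ft_force: [-1.1, 0.5, 0.0]
width: 88.0
```

Run:
```python
from h import *
o=get_obs(); print(o['t'],o['ee_pos'],o['orientation'],o['qpos'])
im=get_image('wrist'); np.savez('pics/w1.npz',**im); save(im,'w1.png'); print(im['eye'])
```

```text
1.775 [504.43113338  40.53919217 200.33287145] [-4.50289072e-01 -3.10795757e+00 -1.10274743e-04] [ 5.64900504e-02  2.79755561e-01  1.90764890e+00  3.73138431e-04
  9.55335495e-01 -1.22675894e+00]
[424.86607258  64.23825614 362.48129125]
```

View pics/w1.png

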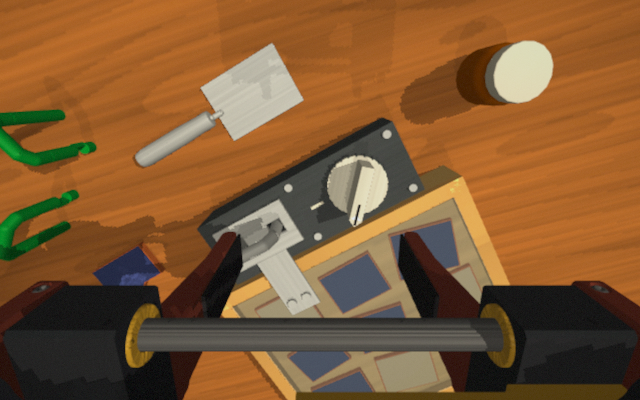

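The wrist view shows the dial at (358,190) with its nose (groove) at (357,215), the shackle at (262,235) partly hidden by a finger, and screws at (387,134), (413,188), (288,188) and (318,237). I'll take a second view shifted along.

{"op": "play_rows", "data": {"plan": "8.78 -3 0 1 0 0 0;8.78 -3 0 1 0 0 0;8.78 0 0 0 0 0 0;8.78 0 0 0 0 0 0"}}

```text
t: 2.33
ee_pos: [561.2, 24.7, 180.6]
orientation: [-0.446, -3.108, 0.0]
ft_force: [0.6, -0.4, 0.5]
width: 87.6
```

Run:
```python
from h import *
o=get_obs(); print(o['t'],o['ee_pos'],o['orientation'])
im=get_image('wrist'); np.savez('pics/w2.npz',**im); print(im['eye'])
w1=dict(np.load('pics/w1.npz'))
a=w1['pixels'][110:290,190:450,::-1]; b=im['pixels'][40:250,190:450,::-1]
f=3
A=cv2.resize(a,None,fx=f,fy=f,interpolation=cv2.INTER_CUBIC);B=cv2.resize(b,None,fx=f,fy=f,interpolation=cv2.INTER_CUBIC)
cv2.imwrite('pics/w1c.png',A); cv2.imwrite('pics/w2c.png',B); print(A.shape,B.shape)
```

```text
2.325 [561.24373301  24.68927022 180.58327134] [-4.46389519e-01 -3.10827994e+00  1.48279747e-04]
[481.686253    48.22011051 342.76505916]
(540, 780, 3) (630, 780, 3)
```

View pics/w1c.png

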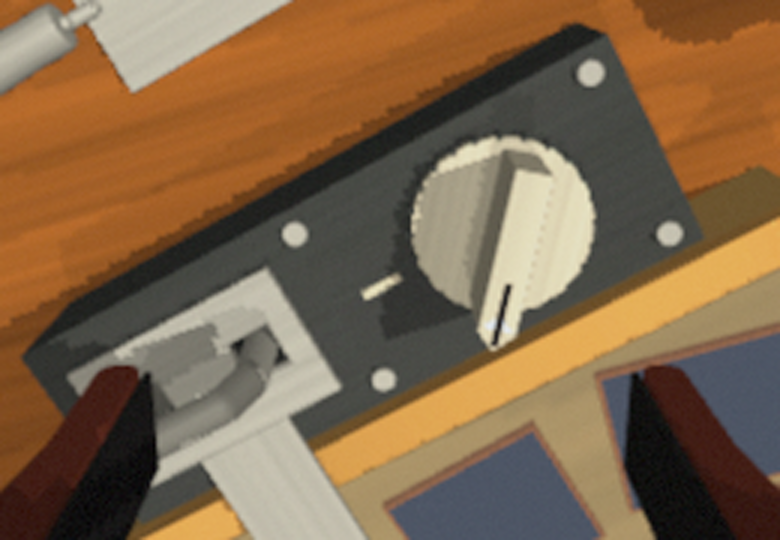

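View pics/w2c.png

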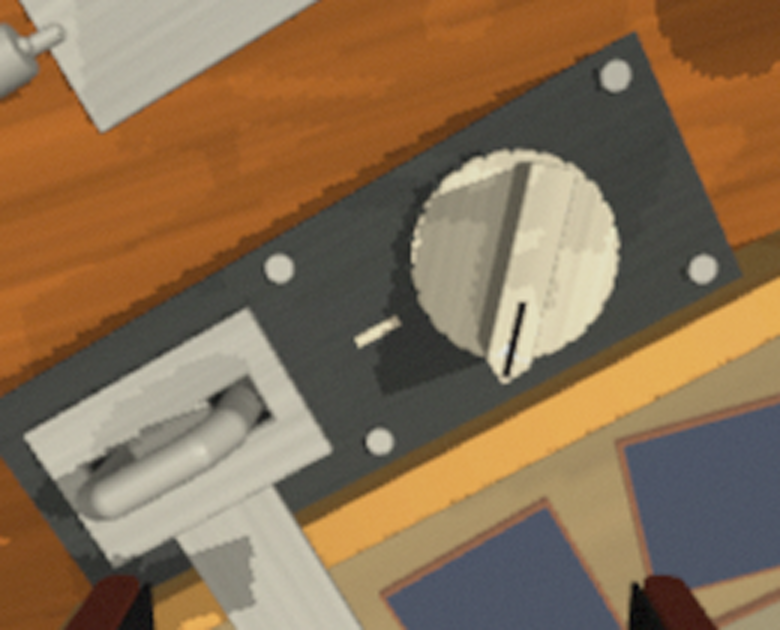

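Both crops show the four screws, the dial groove and nose, and the tail edge. The second crop also shows the whole shackle, from (98,497) to (240,403). I'll triangulate the matching points.

Run:
```python
from h import *
w1=dict(np.load('pics/w1.npz'));w2=dict(np.load('pics/w2.npz'));tp=dict(np.load('pics/top0.npz'))
names=['s1','s2','s3','s4','nose','grooveIn','tailA','tailB']
a=np.array([(591,73),(670,234),(295,234),(384,380),(494,348),(508,286),(515,165),(552,176)])/3+[190,110]
b=np.array([(616,76),(703,269),(280,268),(380,441),(505,382),(522,302),(530,163),(575,172)])/3+[190,40]
def tri(i1,p1,i2,p2):
    d=[(rays(i,p)@Rm(i['attitude']).T) for i,p in((i1,p1),(i2,p2))]; out=[]
    for x,y in zip(*d):
        A=np.c_[x,-y]; s=np.linalg.lstsq(A,i2['eye']-i1['eye'],rcond=None)[0]
        q1=i1['eye']+s[0]*x;q2=i2['eye']+s[1]*y; out.append(np.r_[(q1+q2)/2,np.linalg.norm(q1-q2)])
    return np.array(out)
T=tri(w1,a,w2,b)
for n,t in zip(names,T): print(n,t.round(1))
S=[onplane(w,p[:4],57)[:,:2] for w,p in((w1,a),(w2,b))]
for s in S:print(s.round(1))
s=(S[0]+S[1])/2
# s1(near left far +y) s2(+y,case side) s3 s4 : screw rectangle centre; x dir s1->s2, s3->s4
x=(s[1]-s[0]+s[3]-s[2]); y=(s[0]-s[2]+s[1]-s[3])
print('yaw x',np.degrees(np.arctan2(x[1],x[0])),'yaw y-90',np.degrees(np.arctan2(y[1],y[0]))-90)
for w,p in((w1,a),(w2,b)):
    q=onplane(w,p[4:],94)[:,:2]; tail=(q[2]+q[3])/2; n=q[0]; d=n-tail
    print('nose',n.round(1),'tail',tail.round(1),'len',np.linalg.norm(d),'yaw',np.degrees(np.arctan2(d[1],d[0])),'axis',(tail+d*26/56).round(1),'groove yaw',np.degrees(np.arctan2(*(q[0]-q[1])[::-1])),'wid',np.linalg.norm(q[2]-q[3]))
# disc centre at 62
for w,p in((w1,(504,225)),(w2,(516,253))):
    print('disc',onplane(w,[np.array(p)/3+[190,110 if w is w1 else 40]],62).round(1))
# depth cloud from w2: dial bar top, shackle top
vv,uu=np.mgrid[40:230,190:450]; uv=np.c_[uu.ravel(),vv.ravel()]
P=depthpts(w2,uv)
def pca(Q):
    c=Q.mean(0);u,s_,v=np.linalg.svd(Q-c,full_matrices=False);return np.degrees(np.arctan2(v[0,1],v[0,0]))
for nm,c,r,lo in(('bar',(514,72),40,88),('shackle',(537,-37),40,84)):
    m=(np.hypot(P[:,0]-c[0],P[:,1]-c[1])<r)&(P[:,2]>lo)&(P[:,2]<110)
    Q=P[m]; 
    print(nm,m.sum(),'rect',cv2.minAreaRect(Q[:,:2].astype(np.float32)),'z99',np.percentile(Q[:,2],[50,90,98]),'pca',pca(Q[:,:2]))
# shackle ends
q=onplane(w2,np.array([(98,497),(240,403)])/3+[190,40],90); print(q.round(1),q.mean(0).round(1))
print(depthpts(tp,[(302,193)]))
```

```text
s1 [477.7 114.5  56.6   0. ]
s2 [5.360e+02 1.274e+02 5.750e+01 2.000e-01]
s3 [501.    9.3  57.5   0. ]
s4 [5.592e+02 2.240e+01 5.850e+01 1.000e-01]
nose [5.44e+02 6.20e+01 9.14e+01 1.00e-01]
grooveIn [5.237e+02 7.090e+01 9.720e+01 1.000e-01]
tailA [4.92e+02 8.23e+01 8.66e+01 2.00e-01]
tailB [4.97e+02 9.16e+01 9.19e+01 3.00e-01]
[[477.6 114.4]
 [536.3 127.6]
 [501.2   9.2]
 [559.9  22.3]]
[[477.6 114.4]
 [536.1 127.5]
 [501.1   9.2]
 [559.6  22.3]]
yaw x 12.625588688905278 yaw y-90 12.595805003584843
nose [542.8  62.1] tail [493.3  86.6] len 55.25702638417882 yaw -26.348009196064424 axis [516.3  75.2] groove yaw -26.50611164683983 wid 11.107832803769707
nose [543.3  61.8] tail [494.3  86.3] len 54.79191765227605 yaw -26.632307161745366 axis [517.   74.9] groove yaw -26.137249368747707 wid 11.388227451219109
disc [[516.2  75.8  62. ]]
disc [[515.7  75.8  62. ]]
bar 1169 rect ((518.75830078125, 73.49528503417969), (12.532966613769531, 56.08462905883789), 62.433223724365234) z99 [94.04735561 95.00915045 95.62456638] pca -27.38668060896857
shackle 846 rect ((541.8539428710938, -37.232017517089844), (11.886857032775879, 54.44283676147461), 12.711164474487305) z99 [94.19315817 96.06511035 96.64255018] pca 101.91058650241389
[[544.  -54.4  90. ]
 [529.8  -7.9  90. ]] [536.9 -31.1  90. ]
[[513.30607351  71.19726854  95.83467551]]
```

The measurements agree. Case yaw is 12.6°. The dial axis is at (516.5, 75.4) with the bar top at z≈94. Nose yaw is −26.5°, so the dial angle is 0.888 rad. The shackle is at (541.8, −37), 115 mm away along the case's −y, with its top at about 96. Now the dial approach.

{"op": "play_rows", "data": {"plan": "8.78 0 0 0 0 0 10.1;8.78 3.13 1.27 0 0 0 0;8.78 3.13 1.27 0 0 0 0;6 0 0 3.5 0 0 0;5 0 0 3.5 0 0 0;5 0 0 0 0 0 0;5 0 0 0 0 0 0"}}

```text
t: 3.25
ee_pos: [518.2, 74.5, 111.9]
orientation: [0.72, 3.057, 0.001]
ft_force: [0.3, -0.2, -0.1]
width: 51.8
```

```bash
cat >> h.py <<'E'
def err(t):
    """tool-frame shift (cm) to TCP target t"""
    o=get_obs(); M=Rm(o['orientation']); 
    print('t',o['t'],'pos',o['ee_pos'].round(1),'yaw_y',np.degrees(np.arctan2(M[1,1],M[0,1])).round(2),'tilt',np.degrees(np.arccos(-M[2,2])).round(2),'F',o['ft_force'].round(1),'M',o['moment'].round(2),'w',round(o['width'],1),'shift cm',(M.T@(np.array(t)-o['ee_pos'])/10).round(2))
E
python3 -c "
from h import *
err((516.5,75.4,67))"
```

```text
t 3.25 pos [518.2  74.5 111.9] yaw_y 63.49 tilt 0.06 F [ 0.3 -0.2 -0.1] M [-0.05 -0.02 -0.  ] w 51.8 shift cm [0.2  0.01 4.49]
```

{"op": "play_rows", "data": {"plan": "5 0.2 0 2 0 0 0;5 0 0 1.5 0 0 0;5 0 0 1 0 0 0;5 0 0 0 0 0 0;0 0 0 0 0 0 0;0 0 0 0 0 0 0;0 0 0 0 0 0 0;0 0 0 0 0 0 0;0 0 0 0 0 0 0;0 0 0 0 0 0 0"}}

```text
t: 4.5
ee_pos: [516.2, 74.9, 65.8]
orientation: [0.721, 3.058, -0.0]
ft_force: [-1.3, -2.5, 2.3]
width: 11.7
```

```bash
python3 -c "
from h import *
err((516.5,75.4,67))"
```

```text
t 4.5 pos [516.2  74.9  65.8] yaw_y 63.46 tilt 0.01 F [-1.3 -2.5  2.3] M [-0.34  0.13 -0.07] w 11.7 shift cm [-0.01  0.06 -0.12]
```

{"op": "play_rows", "data": {"plan": "0 0 0 0 0 0 4;0 0 0 0 0 0 5;0 0 0 0 0 0 5;0 0 0 0 0 0 5;0 0 0 0 0 0 5;0 0 0 0 0 0 5;0 0 0 0 0 0 5;0 0 0 0 0 0 5;0 0 0 0 0 0 5;0 0 0 0 0 0 4;0 0 0 0 0 0 3;0 0 0 0 0 0 0;0 0 0 0 0 0 0;0 0 0 0 0 0 0"}}

```text
t: 6.25
ee_pos: [516.5, 75.2, 65.8]
orientation: [1.966, 2.45, 0.001]
ft_force: [0.3, -0.5, 2.3]
width: 11.7
```

```bash
python3 -c "
from h import *
err((516.5,75.4,67))"
```

```text
t 6.25 pos [516.5  75.2  65.8] yaw_y 12.51 tilt 0.04 F [ 0.3 -0.5  2.3] M [-0.09 -0.05  0.06] w 11.7 shift cm [ 0.02  0.01 -0.12]
```

{"op": "play_rows", "data": {"plan": "5 0 0 0 0 0 0;5 0 0 0 0 0 0;5 0 0 0 0 0 0;5 0 0 0 0 0 0;5 0 0 -2 0 0 0;5 0 0 -4 0 0 0;5 0 0 -5 0 0 0;5 -3 0 0 0 0 0;5 -4 0 0 0 0 0;5 -4.5 0 0 0 0 0;5 0 0 0 0 0 0;5 0 0 0 0 0 0;5 0 0 0 0 0 0"}}

```text
t: 7.88
ee_pos: [540.6, -36.2, 175.5]
orientation: [-1.965, -2.45, 0.0]
ft_force: [1.1, 0.0, 1.1]
width: 50.3
```

Run:
```python
from h import *
err((541.8,-37,75))
im=get_image('wrist'); np.savez('pics/w3.npz',**im); 
save(im,'w3.png')
vv,uu=np.mgrid[0:400,0:640]; uv=np.c_[uu.ravel(),vv.ravel()]
P=depthpts(im,uv); ok=im['range_z'].ravel()>0
for nm,c,r,lo in(('bar',(516.5,75),40,88),('shackle',(541,-37),40,84)):
    m=ok&(np.hypot(P[:,0]-c[0],P[:,1]-c[1])<r)&(P[:,2]>lo)&(P[:,2]<100)
    Q=P[m]; print(nm,m.sum(),cv2.minAreaRect(Q[:,:2].astype(np.float32)),np.percentile(Q[:,2],[50,90,98]).round(1))
```

```text
t 7.875 pos [540.6 -36.2 175.5] yaw_y 12.53 tilt 0.03 F [1.1 0.  1.1] M [-0.07  0.05  0.02] w 50.3 shift cm [-0.11  0.11 10.05]
bar 1438 ((516.9462890625, 72.59390258789062), (11.904685020446777, 55.2308235168457), 12.094036102294922) [94.1 95.1 95.6]
shackle 830 ((541.7545776367188, -37.266021728515625), (11.436522483825684, 53.516639709472656), 12.207345962524414) [94.4 96.2 96.7]
```

View pics/w3.png

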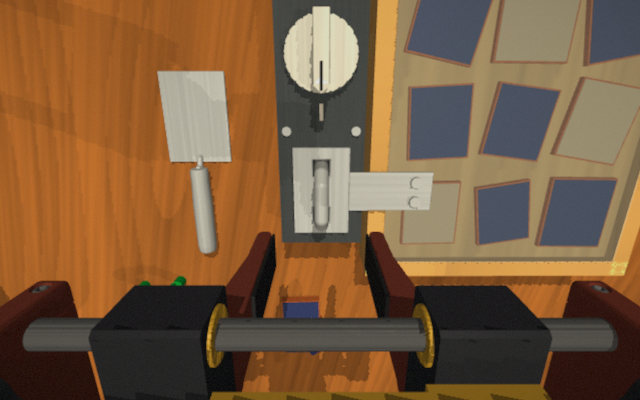

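The dial nose now points at the shackle and its index mark: dial at (321,50), shackle at (321,195). Next I'll descend on the shackle and grip it.

{"op": "play_rows", "data": {"plan": "5 -0.11 0.11 4 0 0 0;5 0 0 3.5 0 0 0;5 0 0 2 0 0 0;5 0 0 0.9 0 0 0;5 0 0 0 0 0 0;0 0 0 0 0 0 0;0 0 0 0 0 0 0;0 0 0 0 0 0 0;0 0 0 0 0 0 0;0 0 0 0 0 0 0;0 0 0 0 0 0 0"}}

```text
t: 9.3
ee_pos: [542.5, -38.1, 71.9]
orientation: [1.967, 2.449, 0.0]
ft_force: [-0.8, 0.0, 3.1]
width: 11.3
```

```bash
python3 -c "
from h import *
err((541.8,-37.1,71))"
```

```text
t 9.3 pos [542.5 -38.1  71.9] yaw_y 12.47 tilt 0.02 F [-0.8  0.   3.1] M [-0.05  0.12  0.06] w 11.3 shift cm [ 0.11 -0.05  0.09]
```

{"op": "play_rows", "data": {"plan": "0 0 0 -0.4 0 0 0;0 0 0 -0.4 0 0 0;0 0 0 -0.4 0 0 0;0 0 0 0 0 0 0"}}

```text
t: 9.8
ee_pos: [542.5, -38.1, 84.0]
orientation: [1.967, 2.449, 0.001]
ft_force: [-0.0, 0.9, -1.8]
width: 11.4
```

```bash
python3 -c "
from h import *
err((541.8,-37.1,71))"
```

```text
t 9.8 pos [542.5 -38.1  84. ] yaw_y 12.47 tilt 0.04 F [-0.   0.9 -1.8] M [-0.02  0.04 -0.  ] w 11.4 shift cm [ 0.11 -0.05  1.3 ]
```

{"op": "play_rows", "data": {"plan": "0 0 0 -0.8 0 0 0;0 0 0 -0.9 0 0 0;0 0 0 -0.9 0 0 0;0 0 0 -0.9 0 0 0;0 0 0 -0.9 0 0 0;0 0 0 -1 0 0 0;0 0 0 -1.5 0 0 0;0 0 0 -2 0 0 0;0 0 0 -2 0 0 0;0 0 0 -2 0 0 0;0 0 0 -2 0 0 0;0 0 0 -1 0 0 0;0 0 0 -0.5 0 0 0;0 0 0 0 0 0 0;0 0 0 0 0 0 0;0 0 0 0 0 0 0;0 0 0 0 0 0 0"}}

```text
t: 11.92
ee_pos: [542.1, -38.0, 247.3]
orientation: [-1.967, -2.449, 0.001]
ft_force: [0.1, 1.2, -1.8]
width: 10.9
```

Run:
```python
from h import *
err((541.8,-37.1,71))
im=get_image('scene'); save(im,'sc2.png'); t=get_image('top')
w=get_image('wrist')
A=np.vstack([im['pixels'][60:330,120:520],w['pixels'][::1,120:520][:300]])[:,:,::-1]
cv2.imwrite('pics/fin.png',A); print(A.shape)
vv,uu=np.mgrid[0:400,0:640]; P=depthpts(im,np.c_[uu.ravel(),vv.ravel()])
w0=dict(np.load('pics/w3.npz'))
P=depthpts(w,np.c_[uu.ravel(),vv.ravel()])
m=(np.hypot(P[:,0]-516.5,P[:,1]-75)<40)&(P[:,2]>88)&(P[:,2]<100);print(m.sum(),cv2.minAreaRect(P[m,:2].astype(np.float32)) if m.sum() else '')
t0=dict(np.load('pics/top0.npz'))['pixels'].astype(int); d=abs(t0-t['pixels'].astype(int)).max(2)
for n,(u,v) in dict(jar=(222,225),tile=(447,175),spat=(345,252)).items(): print(n,d[v-20:v+20,u-20:u+20].mean())
```

```text
t 11.925 pos [542.1 -38.  247.3] yaw_y 12.47 tilt 0.04 F [ 0.1  1.2 -1.8] M [-0.03  0.01  0.04] w 10.9 shift cm [ 0.09 -0.   17.63]
(570, 400, 3)
829 ((516.7136840820312, 72.39759826660156), (11.575371742248535, 55.546852111816406), 12.835484504699707)
jar 22.171875
tile 76.635
spat 66.931875
```

View pics/fin.png

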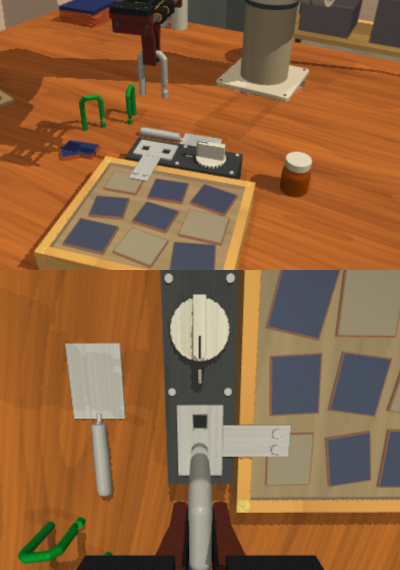

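The final view shows the shackle held upright, clear of the hasp, and the dial still aimed at its index mark. The jar, tile and spatula are undisturbed; the top-view pixel differences there look like the arm and its shadow. I'm handing the job in.

```bash
python3 -c "
from h import *
err((542.1,-38,247.3)); print(close_job())"
```

```text
t 12.075 pos [542.3 -38.  247.5] yaw_y 12.47 tilt 0.01 F [-0.5 -0.1 -1.3] M [-0.04  0.04  0.01] w 11.2 shift cm [ 0.01 -0.02  0.02]
the job is handed in; nothing more can be done
None
```

I turned the dial clockwise from about 0.89 rad to 0, left it in the open notch, and drew the shackle straight up out of the lock and hasp. I handed the job in at 12.1 s, still holding the shackle.

**Last checks:**
- **Shackle:** it came up freely, with only about 2 N on the wrist while lifting. It is upright, with the tool tilt under 0.1° and the opening steady at about 11 mm. The bow is about 265 mm above the bench, worked out from the gripper height of 247 mm.
- **Dial:** after I let go, its bar lay along the case's axis to within 1° in the wrist view, with the nose at the index mark.
- **Grip and forces:** the grip force was the fixed 30 N. The wrist force read 3 N or less at the end of every move; I did not record it during the moves.
- **Jar, tile piece and spatula:** by eye, all three look unmoved in the last views. I also compared the top camera's before and after pictures, and those did not match at the tile, the spatula and, less so, the jar. I put that down to the arm and its shadow and did not measure their positions again.

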